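# Close the peg tub and bring it to the front of the laundry carousel

## Task

The open tub of clothes pegs on the laundry carousel has just been filled: put its loose knobbed lid on so that it sits flat and fully home. Then take the carousel by its upright steel post and turn it until the lidded tub stands at the stand's pointer tab, and finish while still holding the post there, keeping the turntable still, because its sprung swivel turns back when let go. Leave the brush, the detergent bottle and the carton where they are.

Things in the scene. Friction and masses are not known exactly. Their poses are not given: they have to be found in the camera images.
- lid: loose round white plastic lid, 70 g, upright on the counter, left or right of the carousel. Origin: centre of its underside, z up. Upwards from there: plug 66 mm across, 10 mm deep (goes inside the tub); flange 86 mm across (z 10 to 16 mm); round knob 24 mm across (z 16 to 44 mm). Seated, the flange lies on the tub's rim and the origin is 10 mm below the rim
- tub_mouth (a point): centre, at rim height, of the mouth of the only open container on the carousel: a round white tub with clothes pegs below the rim, 80 mm across outside, 72 mm inside, 90 mm tall, rim 110 mm above the counter. Fixed to the turntable, its centre 80 mm from the turning axis. The point turns with the carousel; its -x axis points from the turning axis outwards through the tub
- stand: fixed low round aluminium stand under the turntable; origin on the turning axis at counter height, z up. Its pointer tab, 16 mm wide, top 10 mm above the counter, sticks out horizontally along the stand's own -x axis, on the robot's side, from under the turntable's edge to 175 mm from the axis
- disc_top (a point): centre of the turntable's top face: a grey disc 280 mm across, 20 mm above the counter, axes turning with it. Besides the tub (along its -x) and the post (+x) it carries, all fixed to it, a hub 24 mm across (top 70 mm above the counter) in the middle, a closed square box 74 mm wide at +y (top 107 mm) and a closed bottle 60 mm across at -y (top 119 mm), both about 80 mm from the axis
- post: upright round steel post, the carousel's handle, 20 mm in diameter, on the turntable 118 mm from the turning axis, exactly opposite the tub; it spins freely about its own axis. Origin: centre of its foot on the turntable, 20 mm above the counter; it is 160 mm tall, so its top is 180 mm above the counter, clear above everything else on the carousel
- carousel (a joint): angle of the turntable, rad, counterclockwise from above; 0 when the tub stands exactly at the pointer tab. It starts at 0.72 to 1.18, so it is turned clockwise; travel -0.6 to 1.7. A spring of 0.30 N m/rad pulls it to 0.95, bearing friction is 0.08 N m: it rests anywhere in 0.7 to 1.2, and at 0 needs about 2 to 3 N at the post to hold it
- brush: bystander: scrubbing brush with wooden back, 110 x 44 x 39 mm, origin at the centre of its underside; it lies on the side of the carousel where the lid is not
- detergent: bystander: white bottle with paper label, 72 mm across, 170 mm tall, origin at the centre of its underside
- carton: bystander: cardboard carton 70 x 120 x 110 mm, origin at the centre of its underside
There are look-alikes about, which are no part of the job. What is shaped like the lid but black is not meant.

How it is judged (in metres and radians):
On the way, in this order (a step that is already met when the one before it is completed fails the run):
1. the lid is seated on the tub and let go (horizontal distance between lid and tub_mouth below 0.006 m and z of lid in the frame of tub_mouth between -0.014 and -0.006 m and angle between lid's own z axis and vertical below 0.06 rad and contact force between the fingers and lid below 0.05 N), for 0.2 s.
2. the tub is at the pointer, the fingers on the post (value of joint carousel between -0.12 and 0.12 rad and contact force between the fingers and post above 0.3 N), for 0.2 s.
At the end, for the whole second after the job is handed in: The lid sits flat on the tub (centre within 6 mm, within 4 mm of its seated height, tilted less than 0.06 rad) and is not touched; the tub is at the pointer (carousel angle within 0.12 rad of 0) and at rest (below 0.06 rad/s); the fingers are still on the post (more than 0.3 N) (all of step 1 and all of step 2 and velocity of joint carousel between -0.06 and 0.06 rad/s); the arm keeps its last pose, push and grip.
It fails at once if the brush is moved more than 30 mm (distance of brush from where it was at the start of the episode above 0.03 m).
It fails at once if the detergent is moved more than 30 mm (distance of detergent from where it was at the start of the episode above 0.03 m).
It fails at once if the carton is moved more than 30 mm (distance of carton from where it was at the start of the episode above 0.03 m).
It also fails if it takes over 64 s, if anything falls off the work surface, if the arm or the gripper's body presses on something with over 40 N, if the wrist force passes 120 N, or if a joint passes its speed limit or range.

## Robot

A 6-joint arm with a two-finger parallel gripper is mounted at the origin on the work surface. World frame = base frame: x ahead of the robot, y to its left, z up, the work surface at z = 0. Lengths are in mm, angles in degrees, forces in N, time in s.
With the tool pointing down it reaches from about 300 to 850 mm from the base axis. Payload 4.2 kg.
Tool frame: the origin (TCP) lies midway between the tips of the shut fingers; the grasp point (between the pads) lies 19 mm behind it; x points along the fingers, z is the direction in which the jaws open and shut, and the axes are right-handed (so a half turn about x gives the same grasp; the last joint's range is limited). The gripper opens to 91 mm and grips with 3 to 60 N. Pads are 32 mm wide; open, the fingers measure 118 mm over their backs; the gripper's body (76 mm by 178 mm) begins 60 mm behind the grasp point.
Start: joints at [70.015, 18.312, 89.639, -0, 72.044, -1.146], TCP at [185.676, 544.216, 179.876] pointing down, gripper open.
Joint ranges: [-177.97, 177.97], [-48.28, 115.42], [12.27, 149.76], [-77.06, 257.06], [2.81, 150.46], [-146.56, 146.56]. Speed limits (degrees/s): [147.25, 147.25, 180, 180, 180, 180].

## Interface

Orientations are given as [roll, pitch, yaw] about the fixed x, y, z axes, in that order (R = Rz(yaw) Ry(pitch) Rx(roll)).
In Python, from workcell import env gives the robot as it stands.
- The arm moves only by the tool send_rows, never from a script. Its argument "commands" is a list that holds one entry, the list of rows, each a list of 6 numbers: the shift along the tool's x, y, z normalised to -1 to 1, where 1 is 0.1 m, then the turn, a rotation vector about the tool's x, y, z normalised to -1 to 1, where 1 is 2 pi rad. In form: [[[x, y, z, wx, wy, wz], ...]]. A call has 1 to 20 rows; each row is the pose to reach, as a shift and turn from the pose commanded when the call began, along the tool's axes at that moment, turning the shorter way round; what a row does not reach only later rows make up. A row lasts 1/8 s, in which the tool goes at most 62.5 mm and 10.7 degrees, less where a joint would pass 70% of its speed; a pose out of reach is approached as far as the arm can. A call with a number of a shift or a turn outside -1 to 1 is refused whole. A call with a gripper value outside its range is refused whole. "jaw" is the closure, from -1 (fully open) to 1 (shut), so that 0 is half open, set as the call begins (left out, the last holds). The fingers move at their own pace and stop on an object; "force" is the grip in N (left out, the last holds). Time passes only in rows, so rows that repeat a pose let the fingers close. It gives the time, the measured TCP pose, the force and the opening at its end, in the units of the state.
- env.state(): the state, without advancing time (a new reading comes with each control period).
- env.grab_frame(name): name is "scene" or "side" or "wrist"; returns (picture, depth): 480x640x3 uint8, red, green, blue; 480x640 float32, mm along the optical axis (not along the pixel's ray), 0 where there is no reading.
- env.get_calibration(name): a dict with "mtx" (3x3 intrinsics, pixels), "camera_from_world" (4x4, takes a point from world to camera coordinates). Camera axes: x right, y up, looking along -z (the intrinsics and any distortion apply to the point x, -y, -z); pixel columns grow to the right and rows downward; lengths in mm; the calibration is good to about 2 mm. A picture is of the moment at which its call begins: read the wrist's pose just before it. get_calibration takes no time and is no camera call; for the wrist camera it gives the pose at the moment of the call.
- env.job_done(): hands the job in, once; it reports no verdict.
The state is a dict: "time_s": time; "qpos": joint angles; "qvel": joint speeds; "effort": joint torques, N m; "ee_pos": TCP position; "ee_rot": TCP orientation; "force": force on the tool from outside, world axes, zero at the start; "torque": the same for the moment, N m; "gripper_width": finger opening in mm.
Only numpy, scipy, OpenCV 4.12 (cv2) and the standard library are available. Lean on these libraries where they do the work, as an engineer would, in place of code of your own. Each camera call takes 0.05 s, during which the arm holds its last target.

## Working session

There is one attempt and no reset: what is moved stays moved. The work goes in short steps, Python scripts to look and compute and a tool call to move; the robot and the scene stay as the last step left them, time stands still between calls to the robot, and variables do not carry over. Pictures are saved under pics/ and viewed, and the job is handed in when it is done.

Besides the shell and the picture viewer there is one more tool, called after "Call:" as name(argument=value, ...), one argument or row to a line, values as JSON. send_rows: Moves the arm, as the interface text tells. Its arguments: {"type":"object","properties":{"commands":{"type":"array","items":{"type":"array","items":{"type":"array","items":{"type":"number","minimum":-1,"maximum":1}}}},"jaw":{"type":"number"},"force":{"type":"number"}},"required":["commands"]}

```bash
ls; mkdir -p pics; cat > h.py <<'E'
import numpy as np, cv2
from workcell import env
from scipy.spatial.transform import Rotation as R
def ray(c,u,v):
    K=np.array(c['mtx']);T=np.array(c['camera_from_world'])
    d=np.linalg.inv(K)@[u,v,1]; d=np.array([d[0],-d[1],-d[2]])
    Rm=T[:3,:3]; o=-Rm.T@T[:3,3]; return o,Rm.T@d
def onz(c,u,v,z):
    o,d=ray(c,u,v); return o+d*(z-o[2])/d[2]
def pt(c,u,v,dep):
    o,d=ray(c,u,v); return o+d*dep
def proj(c,p):
    T=np.array(c['camera_from_world']);q=T[:3,:3]@np.array(p)+T[:3,3]
    w=np.array(c['mtx'])@[q[0],-q[1],-q[2]]; return w[:2]/w[2]
E
python3 - <<'E'
from h import *
print(env.state())
for n in ['scene','side','wrist']:
    c=env.get_calibration(n); im,d=env.grab_frame(n)
    cv2.imwrite(f'pics/{n}0.png',im[:,:,::-1]); np.savez(f'pics/{n}0.npz',im=im,d=d,mtx=c['mtx'],camera_from_world=c['camera_from_world'])
    print(n,[k for k in c],ray(c,320,240))
E
```

```text
pics
{'time_s': 0.0, 'qpos': array([ 7.00152698e+01,  1.83515568e+01,  8.97066126e+01, -7.03799783e-04,
        7.20434490e+01, -1.14421265e+00]), 'qvel': array([-0.05331276,  0.00023194,  0.00294848, -0.05716421,  0.08471964,
       -0.02952743]), 'effort': array([ 1.29083099e-03, -4.12456656e+01, -2.31976014e+01,  7.28784339e-02,
        4.55361174e-02, -1.49941784e-04]), 'ee_pos': array([185.48118296, 543.66399802, 179.01977987]), 'ee_rot': array([ 179.23306068,   89.89837938, -109.60723928]), 'force': array([ 0.06861087, -0.6254689 , -0.08867588]), 'torque': array([-0.01253564,  0.00547902,  0.05551129]), 'gripper_width': 91.05190367651906}
scene ['mtx', 'camera_from_world'] (array([1255.20029027,  151.88569946, 1301.56007984]), array([-0.52176554, -0.10470051, -0.84669898]))
side ['mtx', 'camera_from_world'] (array([ 399.53821812, -928.82731555,  982.40337485]), array([ 0.0950962 ,  0.70136654, -0.70684473]))
wrist ['mtx', 'camera_from_world'] (array([108.92011642, 569.85346091, 384.2335297 ]), array([ 0.27004736, -0.09950071, -0.95770879]))
```

View pics/scene0.png

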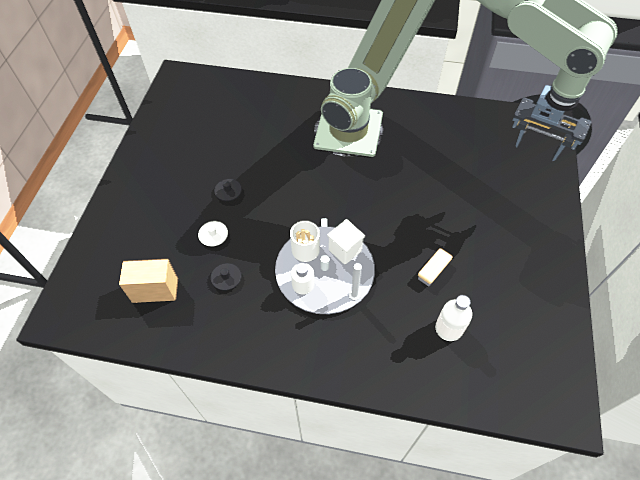

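View pics/side0.png

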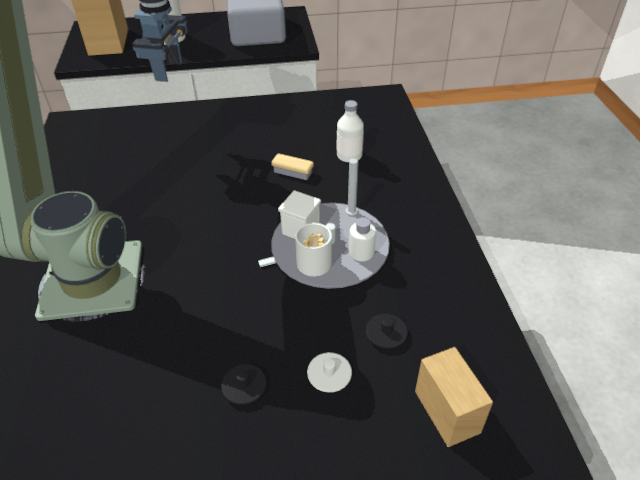

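View pics/wrist0.png

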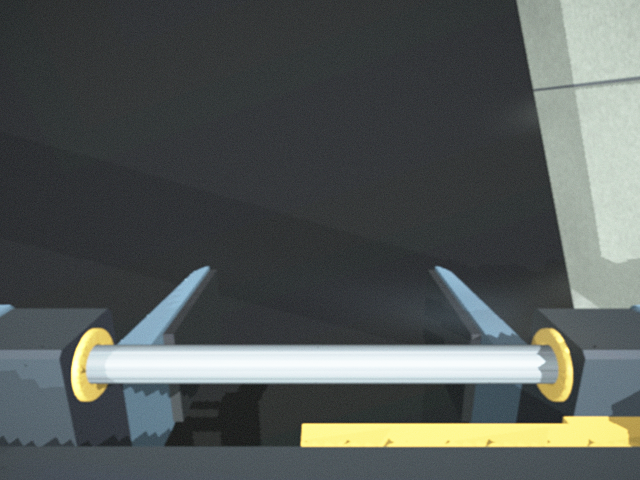

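Candidates for the lid: white disc with knob at scene (213,234) / side (329,371); black look-alikes at scene (228,190) and (225,278) / side (244,384) and (386,331). The white lid is the one described. The tub with pegs is at scene (305,240), post at scene (357,280), pointer tab at scene (324,223). Measuring now and checking a close crop.

```bash
python3 - <<'E'
from h import *
def load(n): return np.load(f'pics/{n}0.npz')
def cloud(z):
    K=z['mtx'];T=z['camera_from_world'];d=z['d'];v,u=np.mgrid[:480,:640]
    dd=(np.linalg.inv(K)@np.stack([u.ravel(),v.ravel(),np.ones(u.size)]));dd[1]*=-1;dd[2]*=-1
    P=dd*d.ravel(); return (T[:3,:3].T@(P-T[:3,3:])).T.reshape(480,640,3)
for n in ['scene','side']:
    z=load(n);im=z['im'].astype(int);P=cloud(z);ok=z['d']>0
    def rep(name,m):
        m=m&ok
        q=P[m]
        if len(q)<5: print(n,name,len(q));return
        (c,r)=cv2.minEnclosingCircle(q[:,:2].astype(np.float32)); print(n,name,len(q),'mean',q.mean(0).round(1),'circ',np.round(c,1),round(r,1),'zr',q[:,2].min().round(1),q[:,2].max().round(1))
    def box(u0,u1,v0,v1):
        b=np.zeros((480,640),bool);b[v0:v1,u0:u1]=1;return b
    Z=P[...,2]; white=im.min(2)>90
    if n=='scene': L=box(190,235,215,255);T=box(285,322,215,262);PO=box(345,368,258,305);DI=box(265,385,215,320);TAB=box(315,332,212,232)
    else: L=box(300,360,345,395);T=box(290,336,218,280);PO=box(343,362,140,220);DI=box(262,395,195,290);TAB=box(255,278,252,270)
    rep('lidflange',L&white&(Z<22)&(Z>8)); rep('lidknob',L&(Z>38))
    rep('lidall',L&white)
    rep('tubrim',T&(Z>104)&(Z<116)); rep('posttop',PO&(Z>172)); rep('disc',DI&(Z>15)&(Z<25)); rep('tab',TAB&white&(Z<15)&(Z>3))
    # rays
    cm={'mtx':z['mtx'],'camera_from_world':z['camera_from_world']}
    m=(L&white).astype(np.uint8); cn=max(cv2.findContours(m,0,1)[0],key=cv2.contourArea)
    for zz in (13,16): 
        q=np.array([onz(cm,u,v,zz)[:2] for u,v in cn[:,0]]);print(zz,cv2.minEnclosingCircle(q.astype(np.float32)))
    im8=z['im'][:,:,::-1]
    a=[im8[200:320,180:400],im8[150:400,210:450]][n=='side']; cv2.imwrite(f'pics/crop_{n}.png',cv2.resize(a,None,fx=3 if n=='scene' else 2.3,fy=3 if n=='scene' else 2.3,interpolation=2))
E
```

```text
scene lidflange 474 mean [ 500.4 -322.9   15.1] circ [ 497.2 -323.6] 45.7 zr 8.1 21.8
scene lidknob 44 mean [ 498.5 -323.9   43.1] circ [ 498.7 -323.7] 13.1 zr 38.6 48.8
scene lidall 604 mean [ 498.7 -322.3   16.7] circ [ 492.7 -327.4] 51.6 zr -8.8 48.8
scene tubrim 144 mean [506.6 -42.7 108.4] circ [506.4 -43.2] 42.1 zr 104.0 114.1
scene posttop 50 mean [623.5 116.9 177.8] circ [622.2 116.2] 10.4 zr 172.6 183.2
scene disc 3880 mean [583.7  29.2  19.6] circ [552.6  23.5] 141.0 zr 15.0 25.0
scene tab 52 mean [398.7  -7.9   8.8] circ [401.2   0.7] 28.1 zr 3.3 14.9
13 ((495.9703674316406, -323.3355712890625), 45.20553207397461)
16 ((497.73797607421875, -322.22918701171875), 45.10028076171875)
side lidflange 1197 mean [ 494.4 -330.4   14.4] circ [ 495.  -325.9] 44.4 zr 8.3 22.0
side lidknob 108 mean [ 494.6 -328.1   42.2] circ [ 495.1 -327.2] 12.3 zr 38.4 46.5
side lidall 1424 mean [ 495.3 -329.3   16.4] circ [ 496.3 -320.2] 49.9 zr -6.4 46.5
side tubrim 216 mean [503.6 -45.9 107.4] circ [495.9 -34.8] 53.5 zr 104.0 112.3
side posttop 49 mean [620.  111.3 177.2] circ [621. 112.] 11.9 zr 172.2 181.9
side disc 4135 mean [555.8  -7.4  18.6] circ [549.7  19.6] 142.9 zr 15.0 25.0
side tab 103 mean [397.4 -12.2   7.7] circ [401.8  -8.6] 24.5 zr 3.0 14.8
13 ((496.131103515625, -326.34930419921875), 44.694087982177734)
16 ((495.8321228027344, -328.2137756347656), 44.555789947509766)
```

View pics/crop_scene.png

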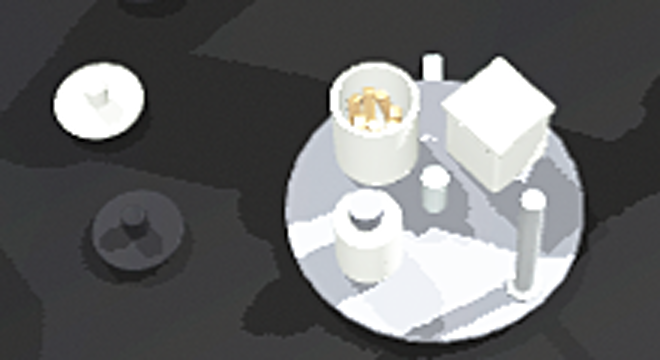

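View pics/crop_side.png

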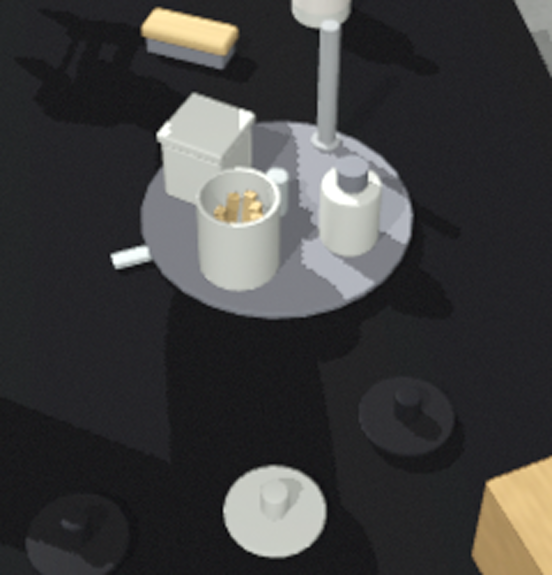

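```bash
cat >> h.py <<'E'
def Rm(s): return R.from_euler('xyz',s['ee_rot'],degrees=True).as_matrix()
def plan(p,yawdir=None):
    """rows values to bring TCP to p (mm), tool down, tool z along yawdir(deg)"""
    s=env.state();A=Rm(s);d=A.T@(np.array(p)-s['ee_pos'])/100
    w=np.zeros(3)
    if yawdir is None: yawdir=np.degrees(np.arctan2(A[1,2],A[0,2]))
    y=np.radians(yawdir);zt=np.array([np.cos(y),np.sin(y),0]);xt=np.array([0,0,-1.]);B=np.stack([xt,np.cross(zt,xt),zt],1)
    w=R.from_matrix(A.T@B).as_rotvec()/(2*np.pi)
    print('t',round(s['time_s'],2),'pos',s['ee_pos'].round(1),'zdir',round(np.degrees(np.arctan2(A[1,2],A[0,2])),1),'F',s['force'].round(1),'w',round(s['gripper_width'],1),'q',s['qpos'].round(0));print('shift',d.round(3),'turn',w.round(4))
E
python3 - <<'E'
from h import *
print(Rm(env.state()).round(3)); plan([345,110,330],0); plan([185,544,180])
E
```

```text
[[-0.    -0.946  0.323]
 [-0.001  0.323  0.946]
 [-1.     0.    -0.001]]
t 0.15 pos [185.5 543.8 179.2] zdir 71.2 F [ 0.3 -1.2 -0.2] w 91.3 q [70. 18. 90. -0. 72. -1.]
shift [-1.503 -2.91  -3.593] turn [ 1.977e-01 -2.000e-04  1.000e-04]
t 0.15 pos [185.5 543.8 179.2] zdir 71.2 F [ 0.3 -1.2 -0.2] w 91.3 q [70. 18. 90. -0. 72. -1.]
shift [-0.008  0.006  0.   ] turn [-0.     -0.0002 -0.    ]
```

Call:
send_rows(
  commands=[
    [[-1, -0.8, -1, 0.1, 0, 0], [-1, -0.8, -1, 0.2, 0, 0], [-1, -0.8, -1, 0.2, 0, 0], [-1, -0.8, -1, 0.2, 0, 0], [-1, -0.8, -1, 0.2, 0, 0], [-1, -0.8, -1, 0.2, 0, 0], [-1, -0.8, -1, 0.2, 0, 0], [-1, -0.8, -1, 0.2, 0, 0]],
  ],
)

```text
time_s: 1.15
ee_pos: [229.0, 423.5, 279.6]
ee_rot: [-121.2, 90.0, -121.9]
force: [0.3, 0.2, -0.5]
gripper_width: 91.2
```

```bash
python3 - <<'E'
from h import *
print(Rm(env.state()).round(3)); plan([480,-40,400],0)
E
```

```text
[[-0.     0.013  1.   ]
 [-0.     1.    -0.013]
 [-1.    -0.    -0.   ]]
t 1.15 pos [229.  423.5 279.6] zdir -0.7 F [ 0.3  0.2 -0.5] w 91.2 q [60.  7. 90.  0. 83. 61.]
shift [-1.203 -4.603  2.57 ] turn [-0.0021 -0.      0.0001]
```

Call:
send_rows(
  commands=[
    [[-0.5, -1, 0.7, 0, 0, 0], [-1, -1, 0.7, 0, 0, 0], [-1, -1, 0.7, 0, 0, 0]],
  ],
)

```text
time_s: 1.52
ee_pos: [298.6, 321.6, 382.0]
ee_rot: [41.0, 89.8, 40.2]
force: [0.2, 0.2, 0.0]
gripper_width: 91.0
```

Call:
send_rows(
  commands=[
    [[-0.1, -1, 0.7, 0, 0, 0], [-0.1, -1, 0.7, 0, 0, 0], [-0.1, -1, 0.7, 0, 0, 0]],
  ],
)

```text
time_s: 1.9
ee_pos: [367.9, 218.8, 390.1]
ee_rot: [-22.2, 89.9, -23.3]
force: [-0.2, 0.6, -0.6]
gripper_width: 91.1
```

Call:
send_rows(
  commands=[
    [[0, -1, 0.7, 0, 0, 0], [0, -1, 0.7, 0, 0, 0], [0, -1, 0.7, 0, 0, 0]],
  ],
)

```text
time_s: 2.28
ee_pos: [435.8, 118.9, 389.0]
ee_rot: [-156.4, 89.9, -157.4]
force: [-1.1, 0.4, -0.3]
gripper_width: 91.0
```

Call:
send_rows(
  commands=[
    [[0, -1, 0.7, 0, 0, 0], [0, -1, 0.7, 0, 0, 0], [0, -1, 0.7, 0, 0, 0], [0, -1, 0.7, 0, 0, 0], [0, -1, 0.7, 0, 0, 0]],
  ],
)

```text
time_s: 2.9
ee_pos: [502.5, 21.5, 390.3]
ee_rot: [59.9, 90.0, 59.2]
force: [-0.7, -0.2, -0.5]
gripper_width: 91.2
```

```bash
python3 - <<'E'
from h import *
plan([495,-326,330],0)
n='wrist';c=env.get_calibration(n); im,d=env.grab_frame(n)
cv2.imwrite('pics/wrist1.png',im[:,:,::-1]); np.savez('pics/wrist1.npz',im=im,d=d,mtx=c['mtx'],camera_from_world=c['camera_from_world'])
E
```

```text
t 2.9 pos [502.5  21.5 390.3] zdir -0.7 F [-0.7 -0.2 -0.5] w 91.2 q [ 1.  8. 73.  0. 98.  2.]
shift [ 0.6   -3.476 -0.035] turn [-0.0018  0.0001 -0.0001]
```

View pics/wrist1.png

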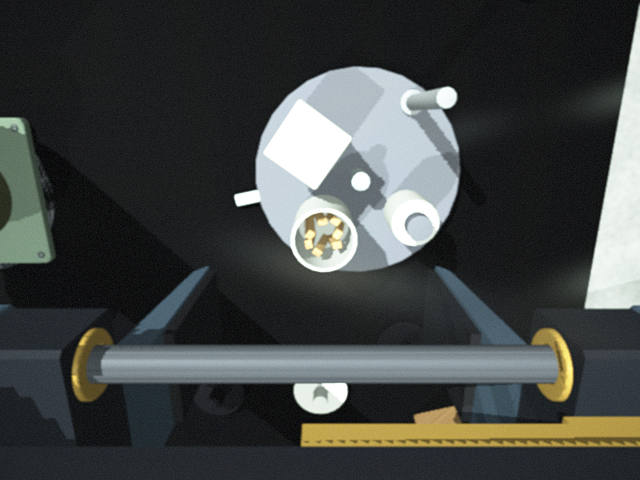

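The wrist view shows the open tub (pegs) at (325,238), post top (447,97), hub (361,181), tab (248,198) and white lid (320,392) partly behind the gripper bar.

```bash
python3 - <<'E'
from h import *
z=np.load('pics/wrist1.npz');c={k:z[k] for k in ('mtx','camera_from_world')};im=z['im'];d=z['d'];g=cv2.cvtColor(im,7)
K=c['mtx'];T=c['camera_from_world'];v,u=np.mgrid[:480,:640]
dd=(np.linalg.inv(K)@np.stack([u.ravel(),v.ravel(),np.ones(u.size)]));dd[1]*=-1;dd[2]*=-1
P=(T[:3,:3].T@(dd*d.ravel()-T[:3,3:])).T.reshape(480,640,3)
def fit(q):
    A=np.c_[2*q,np.ones(len(q))];x=np.linalg.lstsq(A,(q**2).sum(1),rcond=None)[0];return x[:2].round(1),np.sqrt(x[2]+x[0]**2+x[1]**2).round(1)
def sel(b,z0,z1):
    m=np.zeros((480,640),np.uint8);m[b[1]:b[3],b[0]:b[2]]=1
    return (m>0)&(P[...,2]>z0)&(P[...,2]<z1)&(d>0)
def outer(name,b,z0,z1,h):
    m=sel(b,z0,z1).astype(np.uint8);cn=max(cv2.findContours(m,0,1)[0],key=cv2.contourArea);h_=cv2.convexHull(cn)
    q=np.array([onz(c,*p,h)[:2] for p in h_[:,0]]);print(name,'rayfit',fit(q),'enc',np.round(np.r_[cv2.minEnclosingCircle(q.astype(np.float32))],1) if 0 else cv2.minEnclosingCircle(q.astype(np.float32)),'depth mean',P[m>0].mean(0).round(1))
outer('tub',(285,190,365,275),103,117,110)
outer('hub',(345,165,378,197),62,78,70)
outer('post',(430,80,465,115),170,190,180)
m=sel((230,185,262,210),4,16)&(g>100);vv,uu=np.nonzero(m);print('tab px',len(vv),cv2.minAreaRect(np.c_[uu,vv].astype(np.float32)))
r=cv2.minAreaRect(np.c_[uu,vv].astype(np.float32));print([onz(c,*p,10).round(1) for p in cv2.boxPoints(r)])
print('disc',P[sel((250,60,470,280),15,25)].mean(0))
mm=((g>70).astype(np.uint8));mm[:, :250]=0;mm[:,465:]=0;mm[285:]=0
cn=max(cv2.findContours(mm,0,1)[0],key=cv2.contourArea)
q=np.array([onz(c,*p,20)[:2] for p in cn[:,0]]);a=np.array([552,20]);rr=np.hypot(*(q-a).T);k=abs(rr-140)<6
for _ in range(3): cc,rad=fit(q[k]);k=abs(np.hypot(*(q-cc).T)-rad)<3
print('disc edge',cc,rad,k.sum())
E
```

```text
tub rayfit (array([503. , -43.8]), np.float64(40.0)) enc ((502.5429382324219, -43.72865676879883), 40.594268798828125) depth mean [503.4 -44.6 109.2]
hub rayfit (array([549.7,  20.6]), np.float64(11.7)) enc ((549.7568359375, 20.802108764648438), 12.076273918151855) depth mean [549.7  20.6  69.8]
post rayfit (array([618.2, 115. ]), np.float64(10.1)) enc ((617.990478515625, 115.09210205078125), 10.562238693237305) depth mean [618.5 115.1 179.1]
tab px 273 ((246.721923828125, 197.7024688720703), (11.593944549560547, 23.46725845336914), 77.90524291992188)
[array([377.8,  -5.8,  10. ]), array([410.6,   0.8,  10. ]), array([413.1, -15.4,  10. ]), array([380.1, -22.1,  10. ])]
disc [560.33228331  38.98625226  20.3298628 ]
disc edge [550.1  19.8] 139.8 504
```

Call:
send_rows(
  commands=[
    [[0, -1, -0.05, 0, 0, 0], [0, -1, -0.05, 0, 0, 0], [0, -1, -0.05, 0, 0, 0]],
  ],
)

```text
time_s: 3.32
ee_pos: [496.3, -81.0, 390.1]
ee_rot: [-18.0, 90.0, -18.9]
force: [-1.2, 0.3, 0.2]
gripper_width: 91.3
```

Call:
send_rows(
  commands=[
    [[0.3, -1, 0, 0, 0, 0], [0.5, -1, 0, 0, 0, 0], [0.5, -1, 0, 0, 0, 0]],
  ],
)

```text
time_s: 3.7
ee_pos: [494.2, -180.1, 337.3]
ee_rot: [155.4, 89.7, 154.5]
force: [0.6, 0.6, 0.1]
gripper_width: 91.4
```

Call:
send_rows(
  commands=[
    [[0.5, -0.9, 0, 0, 0, 0], [0.6, -0.9, 0, 0, 0, 0], [0.6, -0.9, 0, 0, 0, 0], [0.6, -0.9, 0, 0, 0, 0], [0.6, -0.9, 0, 0, 0, 0]],
  ],
)

```text
time_s: 4.32
ee_pos: [495.0, -268.8, 281.7]
ee_rot: [-16.0, 89.8, -16.7]
force: [-0.8, 0.8, -0.1]
gripper_width: 91.1
```

```bash
cat > w.py <<'E'
from h import *
def grab(name):
    n='wrist';c=env.get_calibration(n); im,d=env.grab_frame(n)
    cv2.imwrite(f'pics/{name}.png',im[:,:,::-1]); np.savez(f'pics/{name}.npz',im=im,d=d,mtx=c['mtx'],camera_from_world=c['camera_from_world'])
    K=c['mtx'];T=c['camera_from_world'];v,u=np.mgrid[:480,:640]
    dd=(np.linalg.inv(K)@np.stack([u.ravel(),v.ravel(),np.ones(u.size)]));dd[1]*=-1;dd[2]*=-1
    P=(T[:3,:3].T@(dd*d.ravel()-T[:3,3:])).T.reshape(480,640,3)
    return c,im,d,P
def circ(q):
    A=np.c_[2*q,np.ones(len(q))];x=np.linalg.lstsq(A,(q**2).sum(1),rcond=None)[0];return x[:2].round(1),np.sqrt(x[2]+x[0]**2+x[1]**2).round(1)
def outer(name,c,P,m,h):
    m=m.astype(np.uint8);cn=max(cv2.findContours(m,0,1)[0],key=cv2.contourArea);hu=cv2.convexHull(cn)
    q=np.array([onz(c,*p,h)[:2] for p in hu[:,0]]);print(name,'px',cn[:,0].mean(0).round(),'rayfit',circ(q),'enc',np.round(cv2.minEnclosingCircle(q.astype(np.float32))[0],1),'depth mean',P[m>0].mean(0).round(1))
E
python3 - <<'E'
from w import *
plan([495,-326,100],0)
c,im,d,P=grab('wrist2')
near=(np.hypot(P[...,0]-496,P[...,1]+325)<60)&(im.min(2)>60)&(d>0)
outer('flange',c,P,near&(P[...,2]>10)&(P[...,2]<22),16)
outer('knob',c,P,near&(P[...,2]>40)&(P[...,2]<50),44)
E
```

```text
t 4.33 pos [ 495.  -268.8  281.7] zdir -0.7 F [-0.8  0.8 -0.1] w 91.1 q [-30.  15.  80.   0.  85. -29.]
shift [ 1.817 -0.57   0.002] turn [-0.002   0.0005  0.0001]
flange px [322. 235.] rayfit (array([ 494.7, -326. ]), np.float64(42.7)) enc [ 494.8 -326. ] depth mean [ 494.7 -324.3   16.3]
knob px [322. 243.] rayfit (array([ 494.7, -325.5]), np.float64(11.7)) enc [ 494.6 -325.6] depth mean [ 494.6 -325.5   44. ]
```

View pics/wrist2.png

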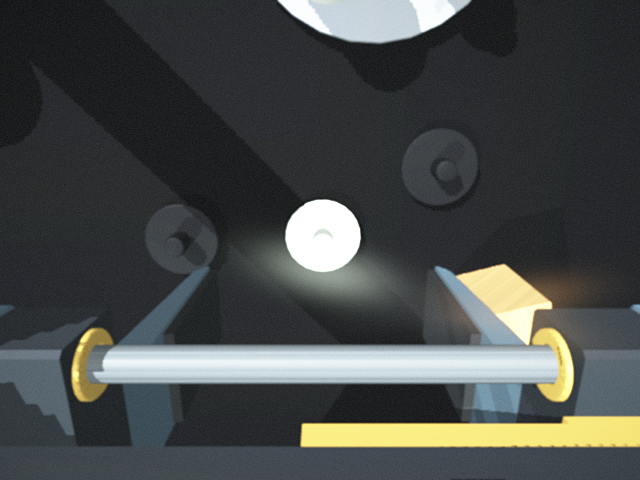

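White lid confirmed at (322,236), with black ones at (182,240) and (440,167). I'm checking the carton's clearance to the gripper body before going down.

```bash
python3 - <<'E'
from h import *
for n in ['scene','side']:
    z=np.load(f'pics/{n}0.npz');K=z['mtx'];T=z['camera_from_world'];d=z['d'];v,u=np.mgrid[:480,:640]
    dd=(np.linalg.inv(K)@np.stack([u.ravel(),v.ravel(),np.ones(u.size)]));dd[1]*=-1;dd[2]*=-1
    P=(T[:3,:3].T@(dd*d.ravel()-T[:3,3:])).T
    m=(P[:,2]>100)&(P[:,2]<118)&(P[:,1]<-250)&(P[:,1]>-650)&(P[:,0]>400)&(P[:,0]<900)&(d.ravel()>0)
    r=cv2.minAreaRect(P[m][:,:2].astype(np.float32));print(n,m.sum(),r,cv2.boxPoints(r).round())
E
```

```text
scene 1147 ((701.999267578125, -432.26123046875), (73.5854263305664, 122.20955657958984), 14.150498390197754) [[ 651. -382.]
 [ 681. -501.]
 [ 753. -483.]
 [ 723. -364.]]
side 2654 ((698.812255859375, -434.81475830078125), (71.61084747314453, 122.64533233642578), 13.912158966064453) [[ 649. -384.]
 [ 679. -503.]
 [ 748. -486.]
 [ 719. -367.]]
```

Call:
send_rows(
  commands=[
    [[0.5, -0.57, 0, 0, 0, 0], [1, -0.57, 0, 0, 0, 0], [1, -0.57, 0, 0, 0, 0]],
  ],
  jaw=0,
)

```text
time_s: 4.75
ee_pos: [490.7, -325.3, 176.2]
ee_rot: [143.9, 89.4, 143.1]
force: [0.1, 0.7, 0.1]
gripper_width: 64.0
```

Call:
send_rows(
  commands=[
    [[0.5, 0, 0, 0, 0, 0], [1, 0, 0, 0, 0, 0], [1, 0, 0, 0, 0, 0], [1, 0, 0, 0, 0, 0], [1, 0, 0, 0, 0, 0]],
  ],
)

```text
time_s: 5.38
ee_pos: [495.2, -328.2, 83.1]
ee_rot: [-32.3, 89.7, -33.1]
force: [0.6, -0.7, 0.9]
gripper_width: 45.7
```

```bash
python3 - <<'E'
from h import *
plan([494.7,-325.7,24])
E
```

```text
t 5.38 pos [ 495.2 -328.2   83.1] zdir -0.8 F [ 0.6 -0.7  0.9] w 45.7 q [-35.  24.  95.   0.  60. -34.]
shift [ 0.591  0.027 -0.008] turn [-0.      0.0008  0.0005]
```

Call:
send_rows(
  commands=[
    [[0.3, 0.03, 0, 0, 0, 0], [0.59, 0.03, 0, 0, 0, 0], [0.59, 0.03, 0, 0, 0, 0], [0.59, 0.03, 0, 0, 0, 0], [0.59, 0.03, 0, 0, 0, 0]],
  ],
)

```text
time_s: 6.0
ee_pos: [494.3, -325.0, 22.6]
ee_rot: [-32.1, 89.8, -32.9]
force: [0.0, -0.4, -0.3]
gripper_width: 45.6
```

Call:
send_rows(
  commands=[
    [[0, 0, 0, 0, 0, 0], [0, 0, 0, 0, 0, 0], [0, 0, 0, 0, 0, 0], [0, 0, 0, 0, 0, 0], [0, 0, 0, 0, 0, 0], [0, 0, 0, 0, 0, 0]],
  ],
  jaw=1,
  force=15,
)

```text
time_s: 6.75
ee_pos: [493.2, -324.2, 20.8]
ee_rot: [112.7, 90.0, 111.9]
force: [-0.0, -0.1, -0.4]
gripper_width: 0.5
```

```bash
python3 - <<'E'
from h import *
plan([494.7,-325.7,124])
E
```

```text
t 6.75 pos [ 493.2 -324.2   20.8] zdir -0.8 F [-0.  -0.1 -0.4] w 0.5 q [-34.  28. 100.   0.  52. -34.]
shift [-1.032 -0.015  0.016] turn [-0. -0. -0.]
```

The jaw shut empty, so I'm looking before doing anything else.

```bash
python3 - <<'E'
from h import *
for n in ['wrist','side','scene']:
    im,d=env.grab_frame(n); cv2.imwrite(f'pics/{n}3.png',im[:,:,::-1])
    if n=='side': cv2.imwrite('pics/side3c.png',cv2.resize(im[280:430,200:460,::-1],None,fx=3,fy=3,interpolation=2))
    if n=='scene': cv2.imwrite('pics/scene3c.png',cv2.resize(im[150:300,130:330,::-1],None,fx=3,fy=3,interpolation=2))
E
```

```text
(no output)
```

View pics/wrist3.png

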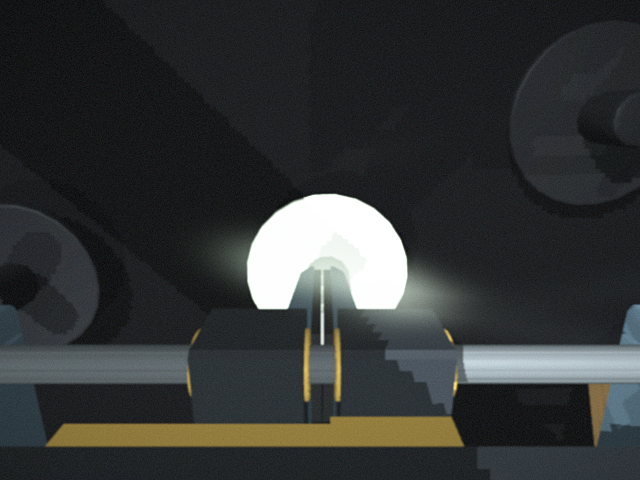

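View pics/side3c.png

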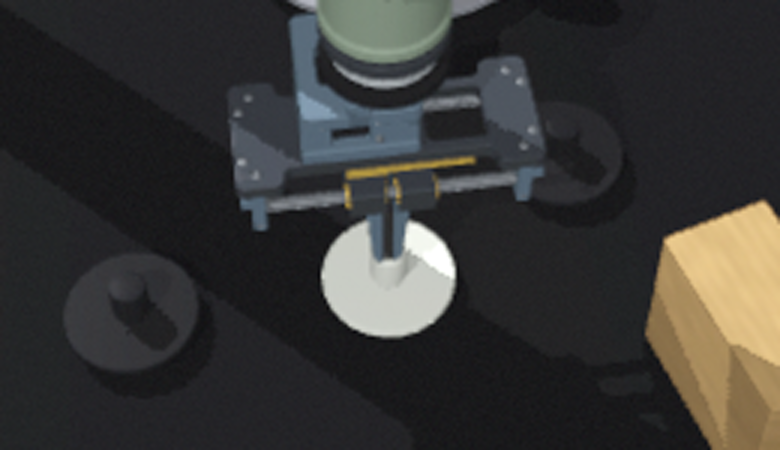

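View pics/scene3c.png

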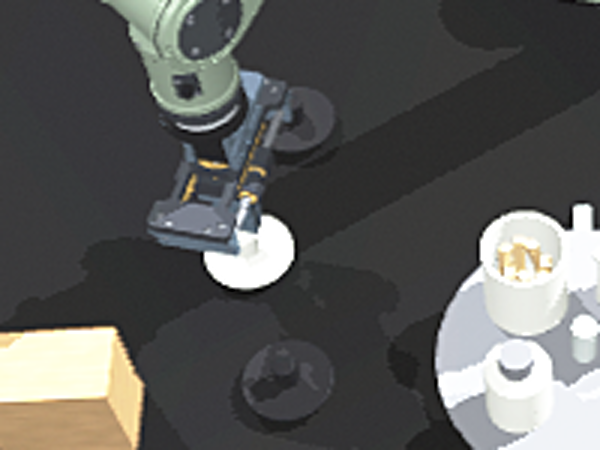

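```bash
python3 - <<'E'
from w import *
plan([494.7,-325.7,124])
c,im,d,P=grab('wrist4')
m=(np.hypot(P[...,0]-494,P[...,1]+326)<70)&(im.min(2)>100)&(d>0)&(P[...,2]>10)&(P[...,2]<22)&(np.arange(480)[:,None]<300)
mm=m.astype(np.uint8);cn=max(cv2.findContours(mm,0,1)[0],key=cv2.contourArea)[:,0]
k=[p for p in cn if p[1]<300 and not (285<p[0]<360 and p[1]>250)]
q=np.array([onz(c,*p,16)[:2] for p in k]);print(circ(q),len(q),P[m].mean(0))
print('tip proj',proj(c,env.state()['ee_pos']), 'zmap', d[262:275,322])
s=np.load('pics/side0.npz')
cs=env.get_calibration('side');im,d=env.grab_frame('side')
K=cs['mtx']
for u,v in [(320+9,366),(329,378),(329,371),(330,355)]:
    print((u,v),im[v,u],pt(cs,u,v,d[v,u]).round(1))
E
```

```text
t 6.9 pos [ 493.2 -324.2   20.8] zdir -0.8 F [ 0.2  0.1 -0.4] w 0.7 q [-34.  28. 100.   0.  52. -34.]
shift [-1.032 -0.015  0.016] turn [-0. -0. -0.]
(array([ 494.9, -321.5]), np.float64(39.5)) 348 [ 495.45553762 -311.76721253   16.27038864]
tip proj [322.71546688 274.07745802] zmap [209.4735  209.05144 206.94818 205.99272 204.58893 203.87187 200.08926
 200.27031 198.30739 197.40746 197.06367 195.8589  195.63007]
(329, 366) [144 147 142] [ 493.4 -340.3   53.9]
(329, 378) [202 204 197] [ 493.2 -342.1   15.5]
(329, 371) [195 198 191] [ 494.  -336.9   31.5]
(330, 355) [47 45 46] [ 495.1 -341.    90.8]
```

```bash
python3 - <<'E'
from w import *
z=np.load('pics/wrist4.npz');c={k:z[k] for k in ('mtx','camera_from_world')};d=z['d'];im=z['im']
for v in range(240,345,6): print(v,[(pt(c,u,v,d[v,u]).round(0).tolist(),int(im[v,u].mean())) for u in (310,322,336)])
cs=env.get_calibration('side');im,d=env.grab_frame('side')
for v in range(340,382,2): print(v,[(pt(cs,u,v,d[v,u]).round(0).tolist(),int(im[v,u].mean())) for u in (325,329,334)])
E
```

```text
240 [([487.0, -307.0, 17.0], 253), ([493.0, -307.0, 16.0], 254), ([500.0, -307.0, 16.0], 243)]
246 [([487.0, -310.0, 16.0], 253), ([493.0, -310.0, 17.0], 245), ([500.0, -310.0, 17.0], 243)]
252 [([487.0, -313.0, 17.0], 254), ([493.0, -313.0, 17.0], 244), ([500.0, -314.0, 16.0], 244)]
258 [([487.0, -317.0, 16.0], 253), ([493.0, -315.0, 23.0], 211), ([500.0, -317.0, 15.0], 237)]
264 [([487.0, -318.0, 23.0], 227), ([493.0, -315.0, 31.0], 222), ([500.0, -316.0, 30.0], 222)]
270 [([488.0, -307.0, 60.0], 174), ([493.0, -315.0, 40.0], 217), ([499.0, -307.0, 60.0], 187)]
276 [([488.0, -307.0, 67.0], 170), ([493.0, -316.0, 44.0], 231), ([499.0, -307.0, 66.0], 184)]
282 [([488.0, -307.0, 74.0], 160), ([493.0, -319.0, 44.0], 218), ([499.0, -307.0, 72.0], 182)]
288 [([489.0, -307.0, 79.0], 136), ([493.0, -322.0, 45.0], 238), ([498.0, -307.0, 79.0], 162)]
294 [([489.0, -307.0, 84.0], 120), ([493.0, -325.0, 45.0], 203), ([498.0, -307.0, 84.0], 144)]
300 [([489.0, -307.0, 90.0], 105), ([493.0, -328.0, 44.0], 192), ([498.0, -307.0, 89.0], 121)]
306 [([489.0, -307.0, 95.0], 90), ([493.0, -331.0, 44.0
[... 1903 characters left out ...]
43), ([504.0, -333.0, 40.0], 167)]
368 [([487.0, -334.0, 39.0], 188), ([494.0, -336.0, 41.0], 210), ([504.0, -335.0, 37.0], 162)]
370 [([487.0, -335.0, 33.0], 189), ([494.0, -339.0, 39.0], 196), ([504.0, -334.0, 28.0], 157)]
372 [([487.0, -334.0, 26.0], 188), ([494.0, -338.0, 29.0], 194), ([504.0, -334.0, 22.0], 165)]
374 [([487.0, -334.0, 19.0], 197), ([494.0, -338.0, 23.0], 192), ([504.0, -333.0, 13.0], 196)]
376 [([486.0, -336.0, 14.0], 201), ([400.0, -929.0, 982.0], 191), ([504.0, -336.0, 10.0], 200)]
378 [([486.0, -341.0, 15.0], 200), ([493.0, -341.0, 14.0], 201), ([503.0, -344.0, 17.0], 201)]
380 [([485.0, -342.0, 11.0], 201), ([493.0, -345.0, 13.0], 201), ([502.0, -346.0, 12.0], 201)]
```

```bash
python3 - <<'E'
from w import *
z=np.load('pics/wrist0.npz');c={k:z[k] for k in ('mtx','camera_from_world')};d=z['d']
A=np.array([[0,-.946,.323],[0,.323,.946],[-1,0,0]]);t=np.array([185.5,543.8,179.2])
for v in range(262,340,8): print(v,[(A.T@(pt(c,u,v,d[v,u])-t)).round(0).tolist() for u in (195,203,206,209,440,446)])
print(env.get_calibration('wrist'))
from scipy.spatial.transform import Rotation
s=env.state();print(s['ee_pos'],s['effort'])
E
```

```text
262 [[179.0, -57.0, -124.0], [178.0, -57.0, -116.0], [179.0, -57.0, -113.0], [177.0, -56.0, -110.0], [178.0, -56.0, 113.0], [179.0, -57.0, 119.0]]
270 [[180.0, -65.0, -125.0], [-40.0, 18.0, -50.0], [-39.0, 18.0, -49.0], [-35.0, 16.0, -49.0], [-40.0, 18.0, 49.0], [-39.0, 18.0, 52.0]]
278 [[-48.0, 18.0, -51.0], [-44.0, 16.0, -49.0], [-44.0, 16.0, -48.0], [-43.0, 16.0, -47.0], [-44.0, 16.0, 48.0], [-48.0, 18.0, 49.0]]
286 [[-54.0, 17.0, -50.0], [-52.0, 16.0, -47.0], [-52.0, 16.0, -46.0], [-47.0, 14.0, -46.0], [-52.0, 16.0, 46.0], [-53.0, 16.0, 48.0]]
294 [[-60.0, 16.0, -48.0], [-57.0, 15.0, -46.0], [-52.0, 13.0, -46.0], [-48.0, 11.0, -46.0], [-56.0, 14.0, 45.0], [-59.0, 16.0, 46.0]]
302 [[-66.0, 16.0, -46.0], [-58.0, 12.0, -46.0], [-53.0, 9.0, -46.0], [-48.0, 7.0, -46.0], [-57.0, 12.0, 45.0], [-64.0, 15.0, 45.0]]
310 [[-67.0, 13.0, -46.0], [-58.0, 9.0, -46.0], [-54.0, 6.0, -46.0], [-49.0, 4.0, -46.0], [-57.0, 8.0, 45.0], [-205.0, 81.0, -0.0]]
318 [[-67.0, 10.0, -47.0], [-60.0, 6.0, -46.0], [-54.0, 3.0, -47.0], [-51.0, 1.0, -46.0], [-58.0, 5.0, 45.0], [-65.0, 9.0, 45.0]]
326 [[-69.0, 8.0
[... 214 characters left out ...]
0.0, 45.0], [-66.0, 3.0, 45.0]]
{'mtx': array([[419.90024781,   0.        , 321.83589353],
       [  0.        , 419.90024781, 238.48751549],
       [  0.        ,   0.        ,   1.        ]]), 'camera_from_world': array([[ 9.99886077e-01, -1.50889316e-02, -3.97667268e-04,
        -4.97555305e+02],
       [ 1.43489500e-02,  9.58366233e-01, -2.85181118e-01,
         2.90964701e+02],
       [ 4.68418927e-03,  2.85142924e-01,  9.58473563e-01,
        -1.49351465e+02],
       [ 0.00000000e+00,  0.00000000e+00,  0.00000000e+00,
         1.00000000e+00]])}
[ 493.18859423 -324.18488015   20.812747  ] [ 3.75642494e-04 -4.53899145e+01 -1.87882107e+01  3.54499987e-02
  7.35330745e-02 -4.61408217e-05]
```

Wrist and side depth agree: the real fingertips sit about 36 mm behind the reported TCP (tips at z≈56 when 20.8 was reported). The fingers therefore closed above the knob (top at 44), and the lid hasn't moved. From here I'll use a tool offset of −36 mm, so I'm opening the jaw and going about 34 mm lower, watching the force.

Call:
send_rows(
  commands=[
    [[0, 0.0, 0.015, 0, 0, 0], [0, 0, 0.015, 0, 0, 0], [0, 0, 0.015, 0, 0, 0], [0, 0, 0.015, 0, 0, 0], [0, 0, 0.015, 0, 0, 0], [0, 0, 0.015, 0, 0, 0]],
  ],
  jaw=0,
)

```text
time_s: 7.8
ee_pos: [494.7, -324.2, 20.8]
ee_rot: [81.5, 90.0, 80.6]
force: [0.2, 1.6, -0.1]
gripper_width: 45.5
```

Call:
send_rows(
  commands=[
    [[0.08, -0.01, 0, 0, 0, 0], [0.17, -0.01, 0, 0, 0, 0], [0.17, -0.01, 0, 0, 0, 0], [0.17, -0.01, 0, 0, 0, 0]],
  ],
)

```text
time_s: 8.3
ee_pos: [494.6, -325.2, 3.6]
ee_rot: [130.4, 90.0, 129.6]
force: [-0.3, 0.1, -0.1]
gripper_width: 45.5
```

Call:
send_rows(
  commands=[
    [[0.05, 0, 0, 0, 0, 0], [0.1, 0, 0, 0, 0, 0], [0.16, 0, 0, 0, 0, 0], [0.16, 0, 0, 0, 0, 0], [0.16, 0, 0, 0, 0, 0]],
  ],
)

```text
time_s: 8.93
ee_pos: [494.7, -325.2, -12.2]
ee_rot: [88.1, 90.0, 87.3]
force: [0.3, -0.2, -0.2]
gripper_width: 45.5
```

```bash
python3 - <<'E'
from w import *
plan([494.7,-325.7,124])
c,im,d,P=grab('wrist5')
im,d=env.grab_frame('side'); cs=env.get_calibration('side')
cv2.imwrite('pics/side5c.png',cv2.resize(im[280:430,200:460,::-1],None,fx=3,fy=3,interpolation=2))
E
```

```text
t 8.93 pos [ 494.7 -325.2  -12.2] zdir -0.8 F [ 0.3 -0.2 -0.2] w 45.5 q [-34.  30. 101.   0.  49. -34.]
shift [-1.362 -0.005  0.   ] turn [ 0.  0. -0.]
```

View pics/side5c.png

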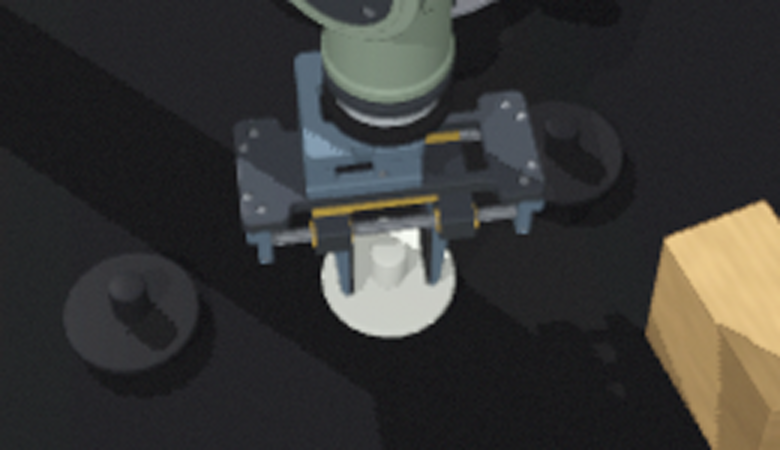

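View pics/wrist5.png

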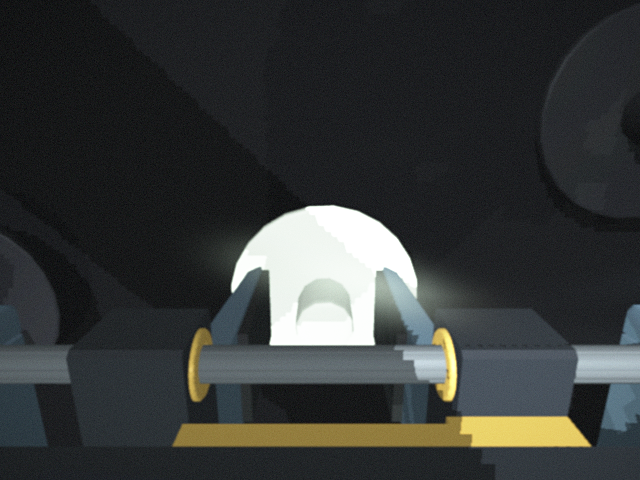

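The fingers now straddle the knob (wrist (325,300), between tips at 265 and 380), just above the flange. Closing.

Call:
send_rows(
  commands=[
    [[0, 0, 0, 0, 0, 0], [0, 0, 0, 0, 0, 0], [0, 0, 0, 0, 0, 0], [0, 0, 0, 0, 0, 0], [0, 0, 0, 0, 0, 0], [0, 0, 0, 0, 0, 0]],
  ],
  jaw=1,
  force=20,
)

```text
time_s: 9.78
ee_pos: [494.8, -325.2, -12.1]
ee_rot: [-8.3, 90.0, -9.1]
force: [0.1, -0.7, 1.2]
gripper_width: 23.4
```

Call:
send_rows(
  commands=[
    [[-0.3, 0, 0, 0, 0, 0], [-0.6, 0, 0, 0, 0, 0], [-1, 0, 0, 0, 0, 0], [-1, 0, 0, 0, 0, 0], [-1, 0, 0, 0, 0, 0]],
  ],
)

```text
time_s: 10.4
ee_pos: [493.9, -324.7, 86.9]
ee_rot: [145.4, 89.9, 144.6]
force: [-0.4, -0.2, -0.9]
gripper_width: 23.2
```

Call:
send_rows(
  commands=[
    [[-0.3, 0, 0, 0, 0, 0], [-0.6, 0, 0, 0, 0, 0], [-1, 0, 0, 0, 0, 0], [-1, 0, 0, 0, 0, 0], [-1, 0, 0, 0, 0, 0]],
  ],
)

```text
time_s: 11.02
ee_pos: [493.7, -324.6, 185.7]
ee_rot: [145.9, 89.8, 145.0]
force: [-0.4, -0.1, -0.7]
gripper_width: 23.3
```

```bash
python3 - <<'E'
from w import *
plan([503,-44,188])
im,d=env.grab_frame('side'); cs=env.get_calibration('side')
cv2.imwrite('pics/side6c.png',cv2.resize(im[150:400,210:460,::-1],None,fx=2.3,fy=2.3,interpolation=2))
np.savez('pics/side6.npz',im=im,d=d,**cs)
E
```

```text
t 11.03 pos [ 493.7 -324.6  185.7] zdir -0.8 F [-0.4 -0.1 -0.7] w 23.3 q [-34.  20.  87.   0.  74. -34.]
shift [-0.017  2.807  0.052] turn [-0.     -0.0005 -0.0003]
```

View pics/side6c.png

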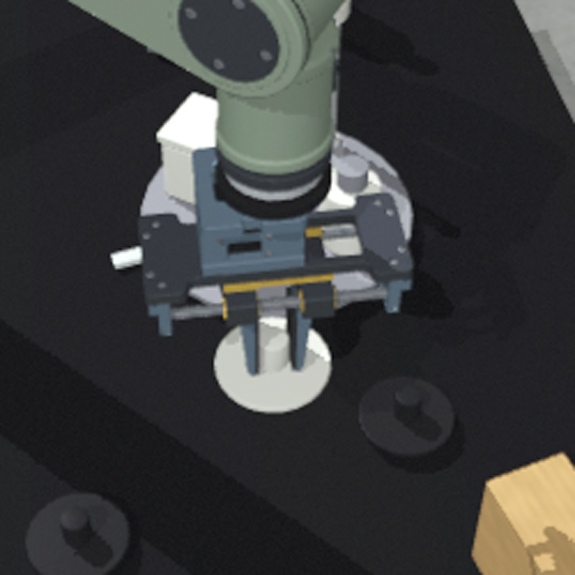

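Lid is held, opening 23.3 mm. Next stop is short of the tub, so the wrist camera looks straight down on it.

Call:
send_rows(
  commands=[
    [[0, 0.4, 0, 0, 0, 0], [-0.1, 0.9, 0, 0, 0, 0], [-0.1, 0.95, 0.05, 0, 0, 0], [-0.1, 0.95, 0.05, 0, 0, 0]],
  ],
)

```text
time_s: 11.58
ee_pos: [500.9, -230.2, 196.6]
ee_rot: [170.6, 89.9, 169.9]
force: [-0.5, -0.0, -1.0]
gripper_width: 23.1
```

Call:
send_rows(
  commands=[
    [[0, 0.4, 0.04, 0, 0, 0], [0, 0.8, 0.04, 0, 0, 0], [0, 0.95, 0.04, 0, 0, 0], [0, 0.95, 0.04, 0, 0, 0], [0, 0.95, 0.04, 0, 0, 0], [0, 0.95, 0.04, 0, 0, 0]],
  ],
)

```text
time_s: 12.32
ee_pos: [506.5, -136.5, 197.7]
ee_rot: [-108.4, 90.0, -109.3]
force: [0.5, 0.9, -0.8]
gripper_width: 23.6
```

```bash
python3 - <<'E'
from w import *
plan([503,-44,188])
c,im,d,P=grab('wrist7')
n=np.hypot(P[...,0]-503,P[...,1]+44)<50
outer('tub',c,P,n&(P[...,2]>104)&(P[...,2]<116)&(d>0),110)
outer('hub',c,P,(np.hypot(P[...,0]-550,P[...,1]-20)<25)&(P[...,2]>62)&(P[...,2]<78),70)
# inner rim
m=(n&(P[...,2]>104)&(P[...,2]<116)).astype(np.uint8)
cs,h=cv2.findContours(m,cv2.RETR_CCOMP,1)
for k,cn in enumerate(cs):
    if h[0,k,3]>=0 and len(cn)>60: print('inner',circ(np.array([onz(c,*p,110)[:2] for p in cn[:,0]])))
# lid
m=(im.min(2)>60)&(np.hypot(P[...,0]-503,P[...,1]+133)<60)&(P[...,2]>195)&(P[...,2]<235)
print('lid flange cloud z',np.median(P[m][:,2]),P[m][:,1].max(),P[m][:,0].min(),P[m][:,0].max(),m.sum())
E
```

```text
t 12.32 pos [ 506.5 -136.5  197.7] zdir -0.9 F [ 0.5  0.9 -0.8] w 23.6 q [-16.  13.  94.  -0.  73. -15.]
shift [ 0.097  0.925 -0.049] turn [ 0.     -0.      0.0001]
tub px [315.  93.] rayfit (array([503.3, -44.5]), np.float64(39.6)) enc [503.3 -44.5] depth mean [503.1 -41.6 109.6]
hub px [380.   8.] rayfit (array([549.7,  18.4]), np.float64(11.7)) enc [550.   18.1] depth mean [549.7  14.8  69.3]
inner (array([503.3, -44.7]), np.float64(35.4))
lid flange cloud z 226.07410275823784 -94.59803421568006 463.27989484278356 548.1500708286578 12039
```

View pics/wrist7.png

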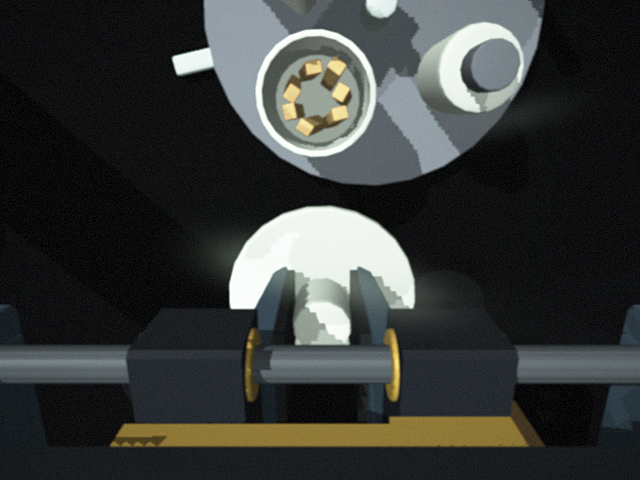

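```bash
python3 - <<'E'
from w import *
z=np.load('pics/wrist7.npz');c={k:z[k] for k in ('mtx','camera_from_world')};im=z['im']
m=(im.min(2)>90).astype(np.uint8);m[:200]=0;m[310:]=0;m[:,:200]=0;m[:,440:]=0
cn=max(cv2.findContours(m,0,1)[0],key=cv2.contourArea)[:,0]
k=[p for p in cn if p[1]<262 or (p[1]<300 and (p[0]<238 or p[0]>408))]
for h in (225,226,227):
    q=np.array([onz(c,*p,h)[:2] for p in k]);print(h,len(k),circ(q))
E
```

```text
225 267 (array([ 505.9, -136.9]), np.float64(42.7))
226 267 (array([ 505.9, -136.5]), np.float64(42.4))
227 267 (array([ 505.9, -136. ]), np.float64(42.2))
```

Call:
send_rows(
  commands=[
    [[0, 0.4, -0.03, 0, 0, 0], [0, 0.7, -0.04, 0, 0, 0], [0, 0.92, -0.04, 0, 0, 0], [0.3, 0.92, -0.04, 0, 0, 0], [0.6, 0.92, -0.04, 0, 0, 0], [0.65, 0.92, -0.04, 0, 0, 0], [0.65, 0.92, -0.04, 0, 0, 0], [0.65, 0.92, -0.04, 0, 0, 0]],
  ],
)

```text
time_s: 13.38
ee_pos: [504.8, -43.7, 134.1]
ee_rot: [-4.0, 89.8, -4.9]
force: [-0.4, -0.4, -0.4]
gripper_width: 23.5
```

```bash
python3 - <<'E'
from w import *
plan([503.8,-44.4,110])
plan([503.8,-44.4,88])
E
```

```text
t 13.38 pos [504.8 -43.7 134.1] zdir -0.9 F [-0.4 -0.4 -0.4] w 23.5 q [ -6.  14. 103.   0.  63.  -5.]
shift [ 0.241 -0.008 -0.011] turn [-0.      0.0004  0.    ]
t 13.38 pos [504.8 -43.7 134.1] zdir -0.9 F [-0.4 -0.4 -0.4] w 23.5 q [ -6.  14. 103.   0.  63.  -5.]
shift [ 0.461 -0.008 -0.012] turn [-0.      0.0004  0.    ]
```

Call:
send_rows(
  commands=[
    [[0.1, -0.007, -0.01, 0, 0, 0], [0.2, -0.007, -0.01, 0, 0, 0], [0.3, -0.007, -0.01, 0, 0, 0], [0.3, -0.007, -0.01, 0, 0, 0], [0.3, -0.007, -0.01, 0, 0, 0]],
  ],
)

```text
time_s: 14.0
ee_pos: [503.0, -44.0, 102.8]
ee_rot: [20.5, 90.0, 19.7]
force: [0.2, -0.4, -0.8]
gripper_width: 23.5
```

```bash
python3 - <<'E'
from w import *
plan([503.8,-44.4,88])
im,d=env.grab_frame('side'); cv2.imwrite('pics/side8c.png',cv2.resize(im[170:300,240:400,::-1],None,fx=4,fy=4,interpolation=2))
E
```

```text
t 14.0 pos [503.  -44.  102.8] zdir -0.8 F [ 0.2 -0.4 -0.8] w 23.5 q [ -6.  16. 105.   0.  59.  -5.]
shift [ 0.148 -0.004  0.008] turn [ 0.  0. -0.]
```

View pics/side8c.png

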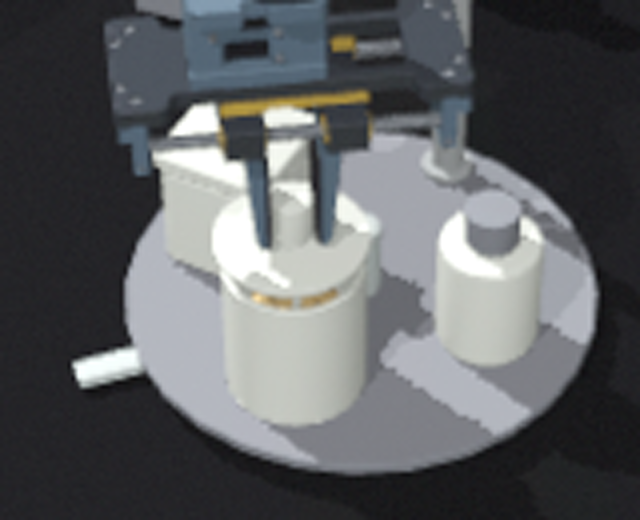

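The side view shows the lid centred just over the tub. Lowering it in.

Call:
send_rows(
  commands=[
    [[0, -0.004, 0.008, 0, 0, 0], [0.04, -0.004, 0.008, 0, 0, 0], [0.08, -0.004, 0.008, 0, 0, 0], [0.11, -0.004, 0.008, 0, 0, 0], [0.14, -0.004, 0.008, 0, 0, 0], [0.14, -0.004, 0.008, 0, 0, 0], [0.14, -0.004, 0.008, 0, 0, 0]],
  ],
)

```text
time_s: 14.92
ee_pos: [503.7, -44.4, 88.9]
ee_rot: [19.6, 90.0, 18.7]
force: [0.3, 0.4, -1.0]
gripper_width: 23.4
```

```bash
python3 - <<'E'
from w import *
plan([503.8,-44.4,88])
im,d=env.grab_frame('side'); cv2.imwrite('pics/side9c.png',cv2.resize(im[170:300,240:400,::-1],None,fx=4,fy=4,interpolation=2))
E
```

```text
t 14.93 pos [503.7 -44.4  88.9] zdir -0.8 F [ 0.3  0.4 -1. ] w 23.4 q [ -6.  17. 106.   0.  57.  -6.]
shift [0.009 0.    0.001] turn [ 0.  0. -0.]
```

View pics/side9c.png

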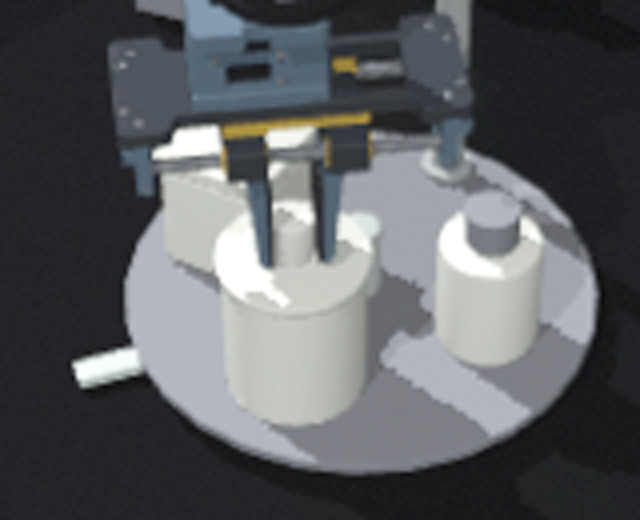

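Call:
send_rows(
  commands=[
    [[0.008, 0, 0, 0, 0, 0], [0.014, 0, 0, 0, 0, 0], [0.014, 0, 0, 0, 0, 0]],
  ],
)

```text
time_s: 15.35
ee_pos: [503.8, -44.5, 87.9]
ee_rot: [-11.2, 90.0, -12.0]
force: [-0.3, -0.4, 4.0]
gripper_width: 23.6
```

Call:
send_rows(
  commands=[
    [[0, 0, 0, 0, 0, 0], [0, 0, 0, 0, 0, 0], [0, 0, 0, 0, 0, 0], [0, 0, 0, 0, 0, 0], [0, 0, 0, 0, 0, 0], [0, 0, 0, 0, 0, 0]],
  ],
  jaw=0,
)

```text
time_s: 16.1
ee_pos: [503.6, -44.4, 87.4]
ee_rot: [81.8, 90.0, 80.9]
force: [-0.0, -0.3, 0.1]
gripper_width: 45.4
```

Call:
send_rows(
  commands=[
    [[-0.2, 0, 0, 0, 0, 0], [-0.5, 0, 0, 0, 0, 0], [-0.9, 0, 0, 0, 0, 0], [-0.9, 0, 0, 0, 0, 0], [-0.9, 0, 0, 0, 0, 0]],
  ],
)

```text
time_s: 16.73
ee_pos: [503.0, -44.4, 176.8]
ee_rot: [170.1, 89.9, 169.3]
force: [-0.1, 0.9, -0.1]
gripper_width: 45.4
```

```bash
python3 - <<'E'
from w import *
plan([618.2,115,208])
c,im,d,P=grab('wrist10')
im,d=env.grab_frame('side'); cv2.imwrite('pics/side10c.png',cv2.resize(im[170:300,240:400,::-1],None,fx=4,fy=4,interpolation=2))
E
```

```text
t 16.73 pos [503.  -44.4 176.8] zdir -0.8 F [-0.1  0.9 -0.1] w 45.4 q [-6. 12. 99.  0. 69. -6.]
shift [-0.312  1.61   1.128] turn [-0.     -0.0002 -0.    ]
```

View pics/side10c.png

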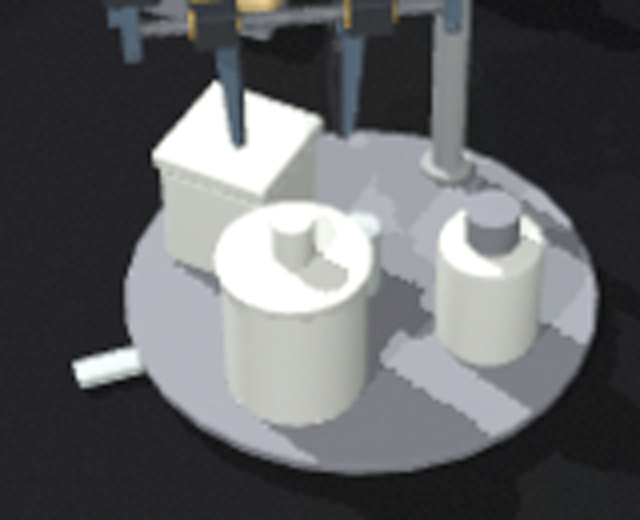

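View pics/wrist10.png

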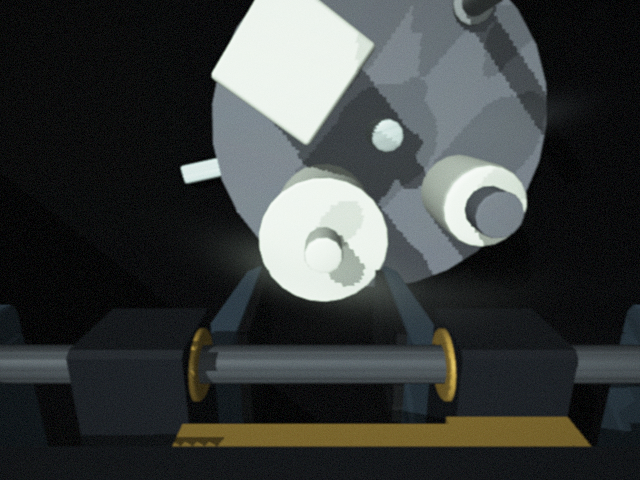

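```bash
cat > lidchk.py <<'E'
from w import *
def lidchk(c,im,d,P,x,y):
    n=(np.hypot(P[...,0]-x,P[...,1]-y)<55)&(d>0)&(im.min(2)>60)
    f=n&(P[...,2]>110)&(P[...,2]<122)
    outer('flange',c,P,f,116); outer('knob',c,P,n&(P[...,2]>139)&(P[...,2]<149),144)
    q=P[f];A=np.c_[q[:,:2]-[x,y],np.ones(len(q))];s=np.linalg.lstsq(A,q[:,2],rcond=None)[0];print('tilt rad',np.hypot(*s[:2]).round(4),'z',s[2].round(1))
E
python3 - <<'E'
from lidchk import *
z=np.load('pics/wrist10.npz');c={k:z[k] for k in ('mtx','camera_from_world')};im=z['im'];d=z['d']
K=c['mtx'];T=c['camera_from_world'];v,u=np.mgrid[:480,:640]
dd=(np.linalg.inv(K)@np.stack([u.ravel(),v.ravel(),np.ones(u.size)]));dd[1]*=-1;dd[2]*=-1
P=(T[:3,:3].T@(dd*d.ravel()-T[:3,3:])).T.reshape(480,640,3)
lidchk(c,im,d,P,503,-44)
E
```

```text
flange px [323. 239.] rayfit (array([503.1, -45.1]), np.float64(42.6)) enc [503.1 -45.1] depth mean [503.1 -42.6 116.3]
knob px [323. 254.] rayfit (array([503.1, -44.4]), np.float64(11.8)) enc [503.2 -44.4] depth mean [503.1 -44.4 143.9]
tilt rad 0.0023 z 116.3
```

The lid is flat and home: flange top 116.3 (expected 116), tilt 0.002 rad, centre within 1 mm. I'm going over the post next, turning the jaws so they take the tangential load.

Call:
send_rows(
  commands=[
    [[-0.15, 0.3, 0.2, 0.03, 0, 0], [-0.2, 0.6, 0.4, 0.055, 0, 0], [-0.2, 0.9, 0.6, 0.08, 0, 0], [-0.2, 0.9, 0.6, 0.11, 0, 0], [-0.2, 0.9, 0.6, 0.14, 0, 0], [-0.2, 0.9, 0.6, 0.17, 0, 0], [-0.2, 0.9, 0.6, 0.2, 0, 0], [-0.2, 0.9, 0.6, 0.217, 0, 0], [-0.2, 0.9, 0.6, 0.217, 0, 0], [-0.2, 0.9, 0.6, 0.217, 0, 0]],
  ],
)

```text
time_s: 18.08
ee_pos: [564.5, 44.7, 196.7]
ee_rot: [-100.8, 89.9, -179.6]
force: [-0.0, 0.1, -0.3]
gripper_width: 45.7
```

```bash
python3 - <<'E'
from w import *
plan([618.8,115.2,195])
c,im,d,P=grab('wrist11')
outer('post',c,P,(np.hypot(P[...,0]-618,P[...,1]-115)<25)&(P[...,2]>172)&(P[...,2]<188)&(d>0),180)
E
```

```text
t 18.07 pos [564.5  44.7 196.7] zdir -78.9 F [-0.   0.1 -0.3] w 45.7 q [ 3. 17. 89.  0. 74. 82.]
shift [ 0.016  0.669 -0.587] turn [ 0.     -0.      0.0002]
post px [209. 137.] rayfit (array([620.7, 114.6]), np.float64(10.0)) enc [620.7 114.6] depth mean [620.7 114.6 179.5]
```

View pics/wrist11.png

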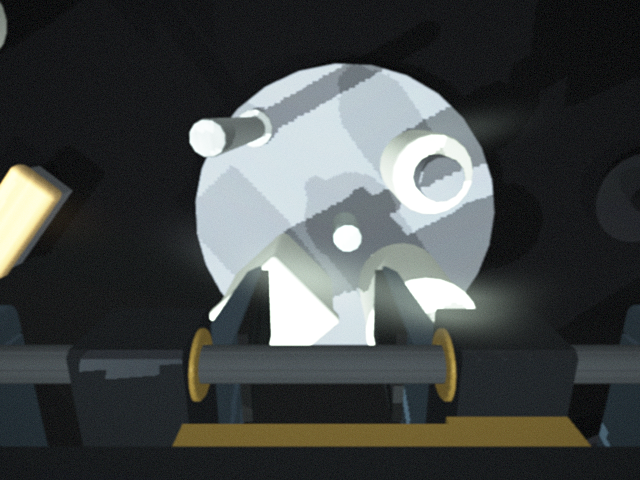

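Call:
send_rows(
  commands=[
    [[0, 0.4, -0.35, 0, 0, 0], [0, 0.68, -0.583, 0, 0, 0], [0, 0.68, -0.583, 0, 0, 0], [0, 0.68, -0.583, 0, 0, 0], [0, 0.68, -0.583, 0, 0, 0]],
  ],
)

```text
time_s: 18.75
ee_pos: [619.9, 114.0, 197.6]
ee_rot: [-54.1, 90.0, -133.1]
force: [0.0, 0.2, 0.1]
gripper_width: 45.7
```

```bash
python3 - <<'E'
from w import *
plan([620,115,104])
c,im,d,P=grab('wrist12')
E
```

```text
t 18.75 pos [619.9 114.  197.6] zdir -79.0 F [0.  0.2 0.1] w 45.7 q [ 9. 23. 80. -0. 77. 88.]
shift [ 0.936  0.003 -0.009] turn [-0.  0.  0.]
```

View pics/wrist12.png

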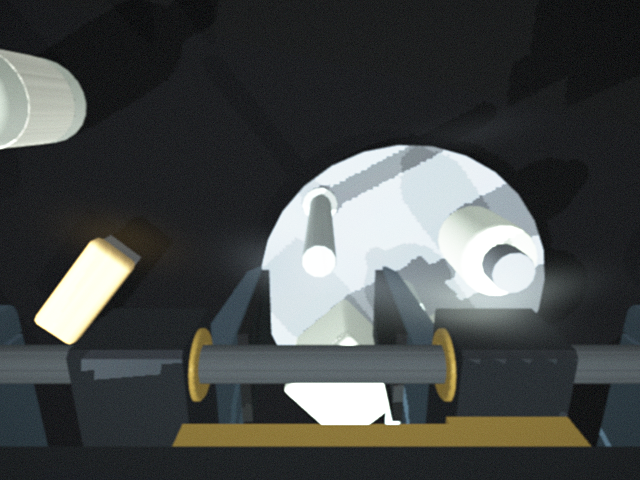

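Post top is at (319,262), centred between the fingers. Going down around it.

Call:
send_rows(
  commands=[
    [[0.2, 0, 0, 0, 0, 0], [0.5, 0, -0.005, 0, 0, 0], [0.8, 0, -0.005, 0, 0, 0], [0.93, 0, -0.005, 0, 0, 0], [0.93, 0, -0.005, 0, 0, 0], [0.93, 0, -0.005, 0, 0, 0]],
  ],
)

```text
time_s: 19.55
ee_pos: [621.3, 115.4, 105.9]
ee_rot: [90.1, 89.8, 11.2]
force: [-0.1, -0.2, -0.1]
gripper_width: 45.5
```

Call:
send_rows(
  commands=[
    [[0, 0, 0, 0, 0, 0], [0, 0, 0, 0, 0, 0], [0, 0, 0, 0, 0, 0], [0, 0, 0, 0, 0, 0], [0, 0, 0, 0, 0, 0], [0, 0, 0, 0, 0, 0]],
  ],
  jaw=1,
  force=20,
)

```text
time_s: 20.3
ee_pos: [620.6, 115.8, 104.8]
ee_rot: [116.6, 89.9, 37.6]
force: [-0.2, 1.8, 2.4]
gripper_width: 19.5
```

```bash
python3 - <<'E'
from w import *
s=env.state();A=Rm(s);plan([620,115,104])
p=s['ee_pos'];ax=np.array([550,20])
r=p[:2]-ax;print(np.hypot(*r),np.degrees(np.arctan2(r[1],r[0])))
th=np.arctan2(r[1],r[0]);rr=np.hypot(*r)
N=14
for k in range(1,N+1):
    a=th+(np.radians(11.2)-th)*k/N
    d=np.array([ax[0]+rr*np.cos(a)-p[0],ax[1]+rr*np.sin(a)-p[1],0]);print(k,(A.T@d/100).round(3))
E
```

```text
t 20.3 pos [620.6 115.8 104.8] zdir -79.0 F [-0.2  1.8  2.4] w 19.5 q [10. 26. 88.  0. 65. 88.]
shift [ 0.008 -0.008  0.006] turn [-0.     -0.0001 -0.0002]
118.99590173766742 53.57891939704535
1 [0.    0.041 0.047]
2 [0.    0.08  0.097]
3 [0.    0.116 0.148]
4 [0.    0.149 0.202]
5 [0.    0.18  0.257]
6 [0.    0.207 0.313]
7 [0.    0.232 0.371]
8 [0.    0.253 0.43 ]
9 [0.    0.271 0.491]
10 [0.    0.286 0.552]
11 [-0.     0.298  0.613]
12 [-0.     0.306  0.676]
13 [-0.     0.311  0.738]
14 [-0.     0.313  0.801]
```

Call:
send_rows(
  commands=[
    [[0, 0.02, 0.023, 0, 0, 0], [0, 0.041, 0.047, 0, 0, 0], [0, 0.06, 0.072, 0, 0, 0], [0, 0.08, 0.097, 0, 0, 0], [0, 0.098, 0.122, 0, 0, 0], [0, 0.116, 0.148, 0, 0, 0], [0, 0.133, 0.175, 0, 0, 0], [0, 0.149, 0.202, 0, 0, 0]],
  ],
)

```text
time_s: 21.3
ee_pos: [639.5, 98.5, 104.8]
ee_rot: [105.4, 89.9, 26.4]
force: [0.1, 2.6, 4.2]
gripper_width: 19.5
```

```bash
cat > arc.py <<'E'
from w import *
def arc(N=14,end=11.2,rr=118.3,ax=np.array([550,20])):
    s=env.state();A=Rm(s);p=s['ee_pos'];plan(p);r=p[:2]-ax;th=np.arctan2(r[1],r[0]);print(np.hypot(*r),np.degrees(th))
    for k in range(1,N+1):
        a=th+(np.radians(end)-th)*k/N
        print(k,(A.T@np.array([ax[0]+rr*np.cos(a)-p[0],ax[1]+rr*np.sin(a)-p[1],0])/100).round(3))
E
python3 -c "
from arc import *
arc()"
```

```text
t 21.3 pos [639.5  98.5 104.8] zdir -79.0 F [0.1 2.6 4.2] w 19.5 q [ 8. 28. 86.  0. 66. 87.]
shift [0. 0. 0.] turn [-0.     -0.0001 -0.0002]
119.0421669824265 41.26536385122698
1 [0.    0.015 0.042]
2 [0.    0.035 0.082]
3 [0.    0.054 0.122]
4 [0.    0.071 0.163]
5 [0.    0.087 0.205]
6 [0.    0.101 0.247]
7 [0.    0.113 0.289]
8 [0.    0.124 0.332]
9 [0.    0.133 0.376]
10 [0.    0.141 0.419]
11 [0.    0.147 0.463]
12 [0.    0.151 0.507]
13 [0.    0.154 0.552]
14 [-0.     0.154  0.596]
```

Forces are small, about 2.6 N. Continuing along the arc.

Call:
send_rows(
  commands=[
    [[0, 0.02, 0.03, 0, 0, 0], [0, 0.035, 0.065, 0, 0, 0], [0, 0.054, 0.105, 0, 0, 0], [0, 0.071, 0.145, 0, 0, 0], [0, 0.087, 0.185, 0, 0, 0], [0, 0.101, 0.225, 0, 0, 0], [0, 0.113, 0.27, 0, 0, 0], [0, 0.124, 0.315, 0, 0, 0], [0, 0.133, 0.36, 0, 0, 0], [0, 0.141, 0.405, 0, 0, 0], [0, 0.147, 0.45, 0, 0, 0], [0, 0.151, 0.5, 0, 0, 0], [0, 0.154, 0.55, 0, 0, 0], [0, 0.155, 0.58, 0, 0, 0], [0, 0.155, 0.597, 0, 0, 0], [0, 0.155, 0.6, 0, 0, 0], [0, 0.155, 0.6, 0, 0, 0], [0, 0.155, 0.6, 0, 0, 0]],
  ],
)

```text
time_s: 23.55
ee_pos: [666.9, 42.5, 104.8]
ee_rot: [85.0, 89.8, 6.0]
force: [3.4, 3.7, 4.6]
gripper_width: 19.3
```

```bash
python3 - <<'E'
from arc import *
arc(1)
for n in ['scene','side']:
    im,d=env.grab_frame(n);c=env.get_calibration(n);np.savez(f'pics/{n}13.npz',im=im,d=d,**c)
    a=im[180:330,230:430] if n=='scene' else im[150:310,230:430]
    cv2.imwrite(f'pics/{n}13.png',cv2.resize(a[:,:,::-1],None,fx=3.5,fy=3.5,interpolation=2))
    cv2.imwrite(f'pics/{n}13f.png',im[:,:,::-1])
E
```

```text
t 23.55 pos [666.9  42.5 104.8] zdir -79.0 F [3.4 3.7 4.6] w 19.3 q [ 3. 29. 83.  0. 68. 82.]
shift [0. 0. 0.] turn [ 0.      0.     -0.0005]
119.02202864999093 10.885563713514145
1 [-0.    -0.007 -0.007]
```

View pics/scene13.png

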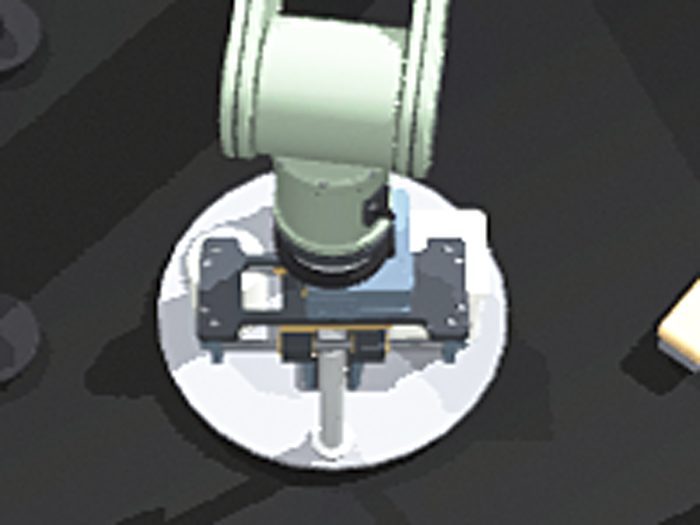

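View pics/side13.png

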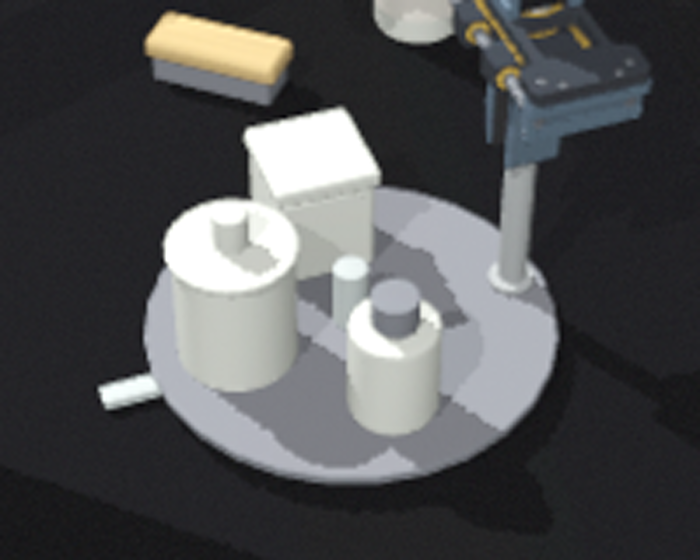

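```bash
python3 - <<'E'
from w import *
z=np.load('pics/side13.npz');c={k:z[k] for k in ('mtx','camera_from_world')};im=z['im'];d=z['d']
K=c['mtx'];T=c['camera_from_world'];v,u=np.mgrid[:480,:640]
dd=(np.linalg.inv(K)@np.stack([u.ravel(),v.ravel(),np.ones(u.size)]));dd[1]*=-1;dd[2]*=-1
P=(T[:3,:3].T@(dd*d.ravel()-T[:3,3:])).T.reshape(480,640,3)
def near(x,y,r,z0,z1): return (np.hypot(P[...,0]-x,P[...,1]-y)<r)&(P[...,2]>z0)&(P[...,2]<z1)&(d>0)
f=near(471.5,4.5,60,110,122);q=P[f];outer('flange',c,P,f,116)
A=np.c_[q[:,:2]-q[:,:2].mean(0),np.ones(len(q))];s=np.linalg.lstsq(A,q[:,2],rcond=None)[0];print('tilt',s)
outer('knob',c,P,near(471.5,4.5,40,137,150),144); outer('hub',c,P,near(550,20,25,63,77),70)
m=np.zeros((480,640),np.uint8);m[252:270,256:276]=1
m=(m>0)&(im.min(2)>120);vv,uu=np.nonzero(m);r=cv2.minAreaRect(np.c_[uu,vv].astype(np.float32));b=cv2.boxPoints(r);print(len(vv),[onz(c,*p,10).round(1)[:2] for p in b])
E
```

```text
flange px [295. 220.] rayfit (array([4.708e+02, 3.000e-01]), np.float64(43.4)) enc [4.718e+02 4.000e-01] depth mean [470.8  -2.7 114.4]
tilt [-3.02233353e-03 -1.61114969e-04  1.14409995e+02]
knob px [295. 211.] rayfit (array([471. ,  -1.6]), np.float64(12.5)) enc [470.4  -2.1] depth mean [471.2   1.4 141.5]
hub px [329. 227.] rayfit (array([549.1,  14.7]), np.float64(12.6)) enc [549.3  15.1] depth mean [550.1  17.3  67.3]
139 [array([376. ,  -5.4]), array([418.9,  16.7]), array([426.9, -14.5]), array([384.6, -35.8])]
```

By the side view, lid and hub line up at 10.9° against 11.2° for the tab, so the carousel is at about 0. The lid is still flat. One short hold to confirm stillness, then hand in.

Call:
send_rows(
  commands=[
    [[0, 0, 0, 0, 0, 0], [0, 0, 0, 0, 0, 0], [0, 0, 0, 0, 0, 0], [0, 0, 0, 0, 0, 0], [0, 0, 0, 0, 0, 0], [0, 0, 0, 0, 0, 0]],
  ],
)

```text
time_s: 24.4
ee_pos: [666.9, 42.5, 104.8]
ee_rot: [85.0, 89.8, 6.1]
force: [2.8, 3.9, 4.6]
gripper_width: 19.5
```

```bash
python3 - <<'E'
from arc import *
arc(1); print(env.state()['qvel'].round(3))
print(env.job_done())
E
```

```text
t 24.4 pos [666.9  42.5 104.8] zdir -79.0 F [2.8 3.9 4.6] w 19.5 q [ 3. 29. 83.  0. 68. 82.]
shift [0. 0. 0.] turn [ 0.      0.     -0.0005]
119.02262488684627 10.88502480760292
1 [-0.    -0.007 -0.007]
[ 0.004 -0.02  -0.042 -0.086 -0.112 -0.003]
the job is handed in; nothing more can be done
None
```

The white lid is seated on the peg tub. I turned the carousel by its post until the tub stood at the pointer tab, and handed the job in at 24.4 s with the post still gripped.

- **Lid:** Just after release its flange top was at 116.3 mm (116 expected), with a tilt of 0.002 rad and the centre within about 1 mm of the tub's. After the turn, the side camera still showed it flat.
- **Carousel angle:** The lid and hub line up at 10.9°, against 11.2° for the tab, so the carousel is within about 0.02 rad of zero.
- **Grip and stillness:** The jaws are 19.5 mm apart on the 20 mm post. The wrist force of about 4 N sideways is roughly what the spring should need. The arm did not move during the last hold.
- **Bystanders:** I never went near the brush, the detergent or the carton, but I did not re-measure their positions at the end.

**What disagreed:**
- **Fingertip position:** My first grasp closed on nothing, just above the knob, and the lid did not move. The fingertips are about 36 mm behind the reported TCP, by both the wrist and side depth images, so I used that offset for the rest of the job.
- **Side camera bias:** It reads 2–4 mm low in y and z compared with the wrist camera. I therefore used it only for relative angles and for tilt.

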